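Set a long offcut under the ratchet hold-down

ROBOT

A 6-joint arm with a two-finger parallel gripper is mounted at the origin on the work surface; the furniture and walls round the work are solid. World frame = base frame: x ahead of the robot, y to its left, z up, the work surface at z = 0. Lengths are in m, angles in rad, forces in N, time in s.
With the tool pointing down it reaches from about 0.25 to 0.725 m from the base axis. Payload 4 kg.
Tool frame: the origin (TCP) lies on the centre line of the jaws, within the pads' length; the fingertips stand 22 mm ahead of it and the grasp point (between the pads) lies 3 mm ahead of it; z points along the fingers, y is the line along which they close (so a half turn about z gives the same grasp; the last joint's range is limited). The gripper opens to 85 mm and grips with 20 to 120 N. Pads are 22 mm wide; open, the fingers measure 114 mm over their backs; the gripper's body (76 mm by 85 mm) begins 54 mm behind the grasp point. The pads swing forward as they close: fully open they stand 13 mm farther back than shut.
Start: joints at [1.229, 0.241, 0.005, 1.335, 0, 1.571], TCP at [0.168, 0.471, 0.253] pointing down, gripper open.
Joint ranges: [-2.72, 2.72], [-1.05, 1.87], [-1.09, 1.28], [-1.99, 2.15], [-1.42, 1.44], [-3.14, 3.14]. Speed limits (rad/s): [2.79, 2.79, 3.14, 3.14, 3.14, 3.14].

INTERFACE

Orientations are given as a unit quaternion [x, y, z, w].
In Python, from workcell import bot gives the robot as it stands.
- The arm moves only by the shell command python3 -m inch 'ROWS'. ROWS is JSON, one flat list of numbers, 7 for each row, row after row: the shift along the world's x, y, z in mm, then the turn, a rotation vector about the world's x, y, z in rad, then the opening in per cent of the stroke, from 0 (shut) to 100 (fully open). A call has 1 to 8 rows; each row is the pose to reach, as a shift and turn from the pose commanded when the call began; what a row does not reach only later rows make up. A row lasts 1/12 s, in which the tool goes at most 41.7 mm and 7.16 degrees, less where a joint would pass 70% of its speed; a pose out of reach is approached as far as the arm can. A call with a gripper value outside its range is refused whole. The fingers move at their own pace and stop on an object; the grip force is fixed at half the most. Time passes only in rows, so rows that repeat a pose let the fingers close. It gives the time, the measured TCP pose, the force, the opening and the grip force at its end, in the units of the state.
- bot.get_obs(): the state, without advancing time (a new reading comes with each control period).
- bot.camera(name): name is "scene" or "top"; returns the picture (384x512x3 uint8, blue, green, red); there is no depth.
- bot.camera_info(name): a dict with "intrinsics" (3x3 intrinsics, pixels), "camera_from_world" (4x4, takes a point from world to camera coordinates). Camera axes: x right, y down, z forward; pixel columns grow to the right and rows downward; lengths in m; the calibration is good to about 2 mm. A picture is of the moment at which its call begins. camera_info takes no time and is no camera call.
- bot.job_done(): hands the job in; it is judged then, once.
Trained networks look in the newest picture that a camera, given by its name, has taken for a name from the list of things; names that differ only in an ending like _2 or _b are one class to them, and where a whole thing is asked for, a point or a joint stands for the part that bears it (a point fixed in the world has none). Each returns a list of dicts, best first, with "confidence" (0 to 1); they miss things now and then, are a little off and sometimes report something else, mostly with a low value. They report only what shows in the picture. A call takes as long as a camera call. They do not tell look-alikes from the thing itself.
- bot.silhouettes(camera, target): "mask" (384x512 bool, what is visible of it) and "uv" ([column, row] in pixels, amid what is visible of it).
- bot.spot_point(camera, target): "uv" ([column, row] in pixels: a listed point, or the origin of a listed thing).
The state is a dict: "clock": time; "joint_pos": joint angles; "joint_vel": joint speeds; "tau": joint torques, N m; "eef_pos": TCP position; "tool_rot": TCP orientation; "ft_force": force on the tool from outside, world axes, zero at the start; "ft_torque": the same for the moment, N m; "grip_width": finger opening in m; "grasp_force": force on a finger pad.
Only numpy, scipy, OpenCV 4.12 (cv2) and the standard library are available. Lean on these libraries where they do the work, as an engineer would, in place of code of your own. Each camera call takes 0.05 s, during which the arm holds its last target. There are 200 camera calls.

TASK

Raise the arm of the ratchet hold-down by its handle, clicking past the pawl, until the pawl holds the foot high enough for the long thick offcut, and let go. Then lay that offcut flat on the bench under the raised foot, and press the pawl's tail down to free the arm so that the foot sinks on to the offcut and holds it. Leave the flat offcut and the paint can where they are.

Things in the scene. Friction and masses are not known exactly. Their poses are not given: they have to be found in the camera images.
- stand: Grey ratchet hold-down bolted to the bench. Origin on the bench under its pillar, z up; -x is its front (handle, pawl), turned to the robot's left. Base plate x -75..+50, y +-43 mm, 10 mm thick; pillar x -16..+21, y +-21, to z 175 mm; ears for the pawl to x -35 mm. A toothed rail slides in the pillar; when down its dark head (x -23..+19, y +-44, z 202..222 mm) carries handle and side arm.
- press_arm (a joint): Height (m) of the sliding rail with head, handle, side arm and foot: 0 = down, to 0.078, vertical. The pawl lets it rise and holds it at 0, 0.012, 0.024 ... 0.072; let go between, it drops to the next lower. The foot is 6 mm plus this value above the bench. Weighs 6 N; raising takes 8 to 14 N. With the pawl freed it sinks by itself, damped, at about 0.15 m/s.
- pawl (a joint): Turn of the pawl (rad): 0 = in the teeth (sprung), to 0.40; clear of the teeth from about 0.15. Pressing its tail down (3 to 6 N) turns it out: 12 mm down at the pad gives about 0.28. It springs back when let go, and may stay a little out if it rests on a tooth's slope. Passing teeth turn it to about 0.12.
- handle_bar (a point): Middle of the handle's grip bar: level, 14 mm round, along the stand's y, 69 mm free between two 7 mm cheeks; 92 mm in front of the stand's origin, 212 mm above the bench when the rail is down. Rises with the rail. It overhangs the pawl's tail, which can therefore be reached only from the front with a tilted tool, under the bar.
- pawl_pad (a point): Middle of the top face of the pawl's tail: flat level plate 30 (x) by 40 (y) mm, 5 mm thick, 65 mm in front of the stand's origin, 72 mm above the bench. It turns about a pivot along the stand's y, 43 mm behind this point and 70 mm above the bench.
- foot (a point): Centre of the underside of the round foot, 32 mm across, 8 mm thick, on a 16 mm round upright stem that hangs from the end of the side arm (24 mm wide, 16 mm thick, 212 mm up when down). It lies 2 mm behind and 125 mm to the stand's -y side of the stand's origin.
- long_offcut: The work: softwood offcut, 45 x 150 x 34 mm (its x, y, z), the longer and thicker of the two offcuts. Origin at the centre of its underside, long side along its y. 0.11 kg. It may lie to the left or the right of the stand.
- flat_offcut: The other offcut, 60 x 120 x 20 mm, not to be moved. Origin at the centre of its underside, long side along its y.
- paint_can: Small paint can, 78 mm across, 77 mm high, not to be moved. Origin at the centre of its underside.
There are look-alikes about, which are no part of the job. Of the things that look like the long_offcut, the larger one is meant.

How it is judged:
By the outcome, as a careful person would: the job done as asked, in the order asked, and still so for the second after the job is handed in, with the robot touching nothing.
It also fails if it takes over 66 s, if anything falls off the work surface, if the arm or the gripper's body presses on something with over 40 N, if the wrist force passes 120 N, or if a joint passes its speed limit or range.

## Working session

There is one attempt and no reset: what is moved stays moved. The work goes in short steps, Python scripts to look and compute and a shell command to move; the robot and the scene stay as the last step left them, time stands still between calls to the robot, and variables do not carry over. Pictures are saved under pics/ and viewed, at most 10 in all, crops included, and the job is handed in when it is done.

```bash
ls; mkdir -p pics; python3 - <<'E'
from workcell import bot
import cv2,numpy as np
print(bot.get_obs())
for c in("scene","top"):
    cv2.imwrite(f"pics/{c}0.png",bot.camera(c)); i=bot.camera_info(c); print(c,np.round(i["intrinsics"],1).tolist(),np.round(i["camera_from_world"],3).tolist())
    for t in("stand","handle_bar","pawl_pad","foot","long_offcut","flat_offcut","paint_can"):
        print(t,[(np.round(d["uv"],1).tolist(),round(d["confidence"],2)) for d in bot.spot_point(c,t)])
E
```

```text
pics
{'clock': 0.0, 'joint_pos': array([ 1.22901958e+00,  2.41442468e-01,  3.69915464e-03,  1.33517140e+00,
       -5.14748820e-06,  1.57083740e+00]), 'joint_vel': array([ 1.08000464e-03,  7.29158006e-04,  9.37288040e-04,  3.65256894e-04,
       -7.23884705e-04, -6.76981784e-05]), 'tau': array([-1.20123270e-03, -3.72319829e+01,  2.52407545e+01,  1.70260342e-02,
       -1.46776019e-04,  3.56121106e-06]), 'eef_pos': array([0.16738548, 0.47052695, 0.2523886 ]), 'tool_rot': array([ 1.70077990e-01,  9.85430036e-01, -1.04420767e-03, -1.77566638e-04]), 'ft_force': array([ 0.77430547, -0.24008543, -0.1615188 ]), 'ft_torque': array([ 0.03939954, -0.03291128,  0.00203081]), 'grasp_force': 0.0, 'grip_width': 0.08563048277815344}
scene [[413.7, 0.0, 249.2], [0.0, 413.7, 187.8], [0.0, 0.0, 1.0]] [[0.739, -0.673, -0.018, -0.348], [-0.479, -0.506, -0.717, 0.413], [0.474, 0.539, -0.697, 0.899], [0.0, 0.0, 0.0, 1.0]]
stand [([262.7, 200.9], 0.97)]
handle_bar [([246.6, 127.2], 0.72)]
pawl_pad [([247.8, 170.3], 0.54)]
foot [([230.8, 215.6], 0.73)]
long_offcut [([298.0, 230.8], 0.95), ([291.1, 287.5], 0.78)]
flat_offcut [([185.0, 196.7], 0.79)]
paint_can [([328.5, 259.5], 0.77)]
top [[456.1, 0.0, 256.2], [0.0, 456.1, 198.9], [0.0, 0.0, 1.0]] [[0.418, -0.908, 0.014, -0.149], [-0.781, -0.367, -0.504, 0.524], [0.463, 0.2, -0.863, 0.847], [0.0, 0.0, 0.0, 1.0]]
stand [([258.6, 189.6], 0.72), ([223.1, 117.1], 0.43)]
handle_bar [([221.2, 116.1], 0.56)]
pawl_pad [([229.1, 162.0], 0.5)]
foot [([229.9, 223.0], 0.71)]
long_offcut [([339.2, 288.7], 0.98), ([307.3, 215.7], 0.87)]
flat_offcut []
paint_can [([357.9, 238.8], 0.91)]
```

```bash
python3 -c "
import cv2,numpy as np
cv2.imwrite('pics/both.png',np.vstack([cv2.imread('pics/scene0.png')[:300],cv2.imread('pics/top0.png')[:300]]))"
```

```text
(no output)
```

View pics/scene0.png

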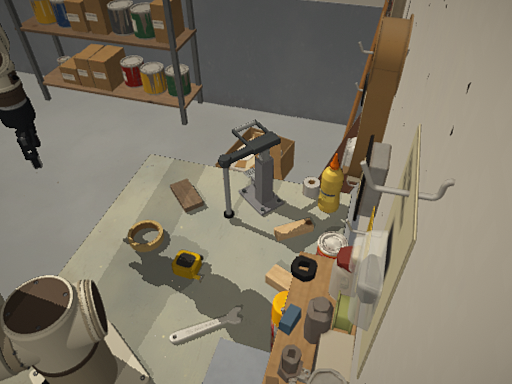

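View pics/top0.png

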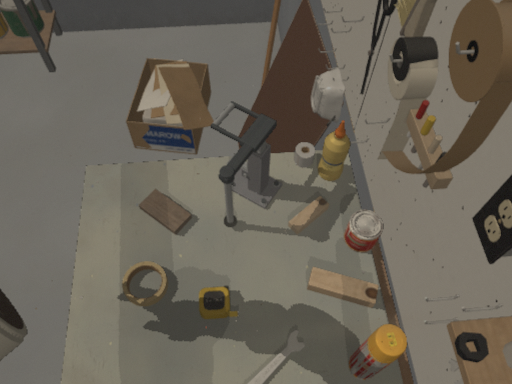

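Scene view: hold-down near (255,185), with the foot at (229,214). There are two light offcuts, at (295,230) and partly hidden at (285,280). The dark flat offcut is at (187,195) and the paint can at (333,245). Top view: offcuts at (308,212, short) and (343,287, longer), can at (362,230), glue bottle at (380,350).

```bash
cat > h.py <<'E'
from workcell import bot
import cv2,numpy as np
from scipy.optimize import least_squares
I={c:bot.camera_info(c) for c in("scene","top")}
def proj(c,p):
    K=np.array(I[c]["intrinsics"]);T=np.array(I[c]["camera_from_world"])
    q=(K@(T[:3,:3]@np.atleast_2d(p).T+T[:3,3:])).T
    return q[:,:2]/q[:,2:]
def unproj(c,uv,z):
    K=np.array(I[c]["intrinsics"]);T=np.array(I[c]["camera_from_world"]);R=T[:3,:3]
    o=-R.T@T[:3,3];d=(R.T@np.linalg.inv(K)@np.c_[np.atleast_2d(uv),np.ones(len(np.atleast_2d(uv)))].T).T
    return o+d*((z-o[2])/d[:,2])[:,None]
E
python3 - <<'E'
from h import *
# stand fit: x,y,yaw
P={"stand":[0,0,0],"handle_bar":[-.092,0,.212],"pawl_pad":[-.065,0,.072],"foot":[-.002,-.125,.006]}
ob={"scene":{"stand":(262.7,200.9),"handle_bar":(246.6,127.2),"pawl_pad":(247.8,170.3),"foot":(230.8,215.6)},"top":{"stand":(258.6,189.6),"pawl_pad":(229.1,162),"foot":(229.9,223),"handle_bar":(221.2,116.1)}}
def W(v,p):
    c,s=np.cos(v[2]),np.sin(v[2]);return [v[0]+c*p[0]-s*p[1],v[1]+s*p[0]+c*p[1],p[2]]
f=lambda v:np.concatenate([proj(c,W(v,P[n]))[0]-uv for c in ob for n,uv in ob[c].items()])
r=min((least_squares(f,[.5,.2,a],loss="soft_l1") for a in(-2.5,-1.57,-.8,0)),key=lambda r:r.cost)
print("stand",r.x,np.round(f(r.x),1)); 
for n in P: print(n,np.round(W(r.x,P[n]),4))
for c in("scene","top"):
  bot.camera(c)
  for t,z in(("long_offcut",.034),("flat_offcut",.02)):
    for d in bot.silhouettes(c,t):
      m=d["mask"].astype(np.uint8)
      cn=max(cv2.findContours(m,0,2)[0],key=cv2.contourArea)[:,0]
      h=unproj(c,cn.astype(float),0)[:,:2]
      (cx,cy),wh,a=cv2.minAreaRect((h*1000).astype(np.float32))
      print(c,t,round(d["confidence"],2),np.round([cx,cy,*wh,a]),d["mask"].sum())
for c,l in(("scene",[(298,230.8),(291.1,287.5),(185,196.7),(328.5,259.5)]),("top",[(307.3,215.7),(339.2,288.7),(0,0),(357.9,238.8)])): print(c,np.round(unproj(c,l,0),3).tolist())
E
```

```text
stand [ 0.64683805  0.13321244 -1.66383289] [-0.2 -1.6 -3.8  2.2  1.6  0.6 -2.   0.6 -2.3 -2.7  4.8 -1.9  0.1 -0.3
  0.6  2.5]
stand [0.6468 0.1332 0.    ]
handle_bar [0.6554 0.2248 0.212 ]
pawl_pad [0.6529 0.1979 0.072 ]
foot [0.5226 0.1468 0.006 ]
scene long_offcut 0.6 [ 483. -103.   64.   72.    9.] 505
scene flat_offcut 0.59 [488. 312. 137.  65.  76.] 602
top long_offcut 0.97 [ 488. -157.   58.  154.    9.] 1581
top long_offcut 0.87 [630. -19.  40. 120.  66.] 648
top long_offcut 0.45 [697. 189.  16.  11.  25.] 22
top flat_offcut 0.81 [488. 310. 130.  67.  78.] 1210
scene [[0.634, -0.028, -0.0], [0.484, -0.143, 0.0], [0.479, 0.307, 0.0], [0.62, -0.152, -0.0]]
top [[0.624, -0.017, 0.0], [0.479, -0.152, -0.0], [0.951, 1.22, 0.0], [0.617, -0.151, 0.0]]
```

```bash
python3 - <<'E'
from h import *
from scipy.optimize import minimize
img=bot.camera("top");sc=bot.camera("scene")
ds=bot.silhouettes("top","long_offcut")
def box(v,dim):
    c,s=np.cos(v[2]),np.sin(v[2]);X=np.array([[a*dim[0]/2,b*dim[1]/2,z] for a in(-1,1) for b in(-1,1) for z in(0,dim[2])])
    return np.c_[v[0]+c*X[:,0]-s*X[:,1],v[1]+s*X[:,0]+c*X[:,1],X[:,2]]
def iou(v,m,dim):
    k=np.zeros((384*4,512*4),np.uint8);h=cv2.convexHull(((proj("top",box(v,dim))+.5)*4).astype(np.int32));cv2.fillConvexPoly(k,h,1)
    return -(k&m).sum()/(k|m).sum()
for n,(x,y) in(("long",(.479,-.152)),("short",(.625,-.02))):
    d=min(ds,key=lambda d:np.hypot(*(np.array(d["uv"])-proj("top",[x,y,.02])[0])))
    m=cv2.resize(d["mask"].astype(np.uint8),None,fx=4,fy=4,interpolation=0)
    for dim in((.045,.150,.034),(.045,.11,.034)):
        r=min((minimize(iou,[x,y,a],args=(m,dim),method="Nelder-Mead",options=dict(initial_simplex=np.array([x,y,a])+np.array([[0,0,0],[.01,0,0],[0,.01,0],[0,0,.15]]))) for a in(.1,-.3,-.7)),key=lambda r:r.fun)
        print(n,dim,np.round(r.x,4),r.fun)
# overlay stand
S=[.6468,.1332,-1.664]
def Wp(p):
    p=np.atleast_2d(p);c,s=np.cos(S[2]),np.sin(S[2]);return np.c_[S[0]+c*p[:,0]-s*p[:,1],S[1]+s*p[:,0]+c*p[:,1],p[:,2]]
out=[]
for c,im,(u,v) in(("scene",sc,(190,95)),("top",img,(180,90))):
    F=4;im=cv2.resize(im[v:v+145,u:u+100],None,fx=F,fy=F,interpolation=cv2.INTER_CUBIC)
    for b in(((-.075,.05),(-.043,.043),(0,.01)),((-.023,.019),(-.044,.044),(.202,.222)),((-.099,-.085),(-.0345,.0345),(.205,.219)),((-.08,-.05),(-.02,.02),(.067,.072)),((-.018,.014),(-.141,-.109),(.006,.014))):
        X=np.array([[a,e,f] for a in b[0] for e in b[1] for f in b[2]])
        h=cv2.convexHull(((proj(c,Wp(X))+.5-[u,v])*F).astype(np.int32));cv2.polylines(im,[h],True,(0,0,255),1)
    out.append(im)
cv2.imwrite("pics/ov.png",np.hstack(out))
E
```

```text
long (0.045, 0.15, 0.034) [ 0.569 -0.102 -0.35 ] 0.0
long (0.045, 0.11, 0.034) [ 0.5668 -0.1887  0.2167] 0.0
short (0.045, 0.15, 0.034) [ 0.7472 -0.0511 -0.7667] 0.0
short (0.045, 0.11, 0.034) [ 0.7591 -0.0474 -1.2444] 0.0<stdin>:10: RuntimeWarning: overflow encountered in scalar negative
```

View pics/ov.png

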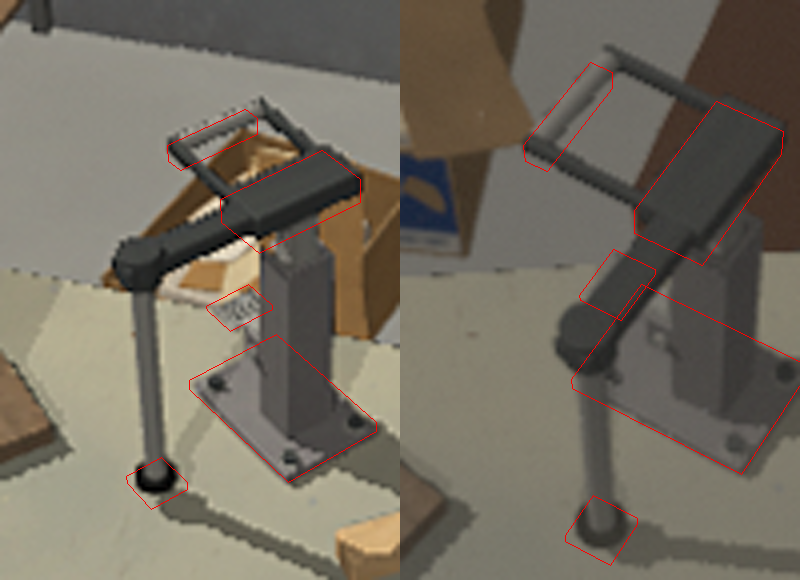

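The stand model fits well: head, plate, pad and foot overlays line up in both views, and the bar is within about 3 mm. Next I fix the offcut fit.

```bash
python3 - <<'E'
from h import *
from scipy.optimize import minimize
bot.camera("top")
def box(v,dim):
    c,s=np.cos(v[2]),np.sin(v[2]);X=np.array([[a*dim[0]/2,b*dim[1]/2,z] for a in(-1,1) for b in(-1,1) for z in(0,dim[2])])
    return np.c_[v[0]+c*X[:,0]-s*X[:,1],v[1]+s*X[:,0]+c*X[:,1],X[:,2]]
def iou(v,m,dim):
    k=np.zeros((384*4,512*4),np.uint8);h=cv2.convexHull(((proj("top",box(v,dim))+.5)*4).astype(np.int32));cv2.fillConvexPoly(k,h,1)
    return -float((k&m).sum())/float((k|m).sum())
for t,n,x,y,dim in(("long_offcut","long",.479,-.152,(.045,.150,.034)),("long_offcut","short",.625,-.02,(.045,.1,.034)),("flat_offcut","flat",.488,.31,(.06,.12,.02))):
    d=min(bot.silhouettes("top",t),key=lambda d:np.hypot(*(np.array(d["uv"])-proj("top",[x,y,.02])[0])))
    m=cv2.resize(d["mask"].astype(np.uint8),None,fx=4,fy=4,interpolation=0)
    r=min((minimize(iou,[x,y,a],args=(m,dim),method="Nelder-Mead",options=dict(initial_simplex=np.array([x,y,a])+np.array([[0,0,0],[.01,0,0],[0,.01,0],[0,0,.15]]))) for a in(.3,-.3,-.9)),key=lambda r:r.fun)
    print(n,np.round(r.x,4),r.fun)
print("bottle base, box edge, wall foot",np.round(unproj("top",[(360,368),(170,150),(210,150),(395,300)],0),3).tolist())
E
```

```text
long [ 0.479 -0.152  0.3  ] -0.0
short [ 0.6191 -0.0196 -1.8504] -0.7310849637433301
flat [ 0.4831  0.3052 -0.2187] -0.9645510295657377
bottle base, box edge, wall foot [[0.335, -0.249, 0.0], [0.654, 0.392, 0.0], [0.7, 0.295, 0.0], [0.508, -0.275, 0.0]]
```

```bash
python3 -m inch '[20,-10,40,0,0,0.1,100, 60,-30,80,0,0,0.2,100, 100,-50,80,0,0,0.25,100, 135,-68,80,0,0,0.25,100, 170,-85,80,0,0,0.25,100, 205,-102,80,0,0,0.25,100, 240,-120,80,0,0,0.25,100, 275,-138,80,0,0,0.25,100]'
```

```text
clock: 2.12
eef_pos: [0.4368, 0.3357, 0.3336]
tool_rot: [0.046, 0.999, 0.0, 0.0]
ft_force: [0.6, 1.7, 0.8]
grip_width: 0.0855
grasp_force: 0.0
```

```bash
python3 -m inch '[36,-18,0,0,0,0,100, 72,-37,0,0,0,0,100, 108,-55,0,0,0,0,100, 145,-74,0,0,0,0,100, 182,-93,0,0,0,0,100, 218,-111,-5,0,0,0,100, 218,-111,-30,0,0,0,100, 218,-111,-30,0,0,0,100]'
python3 - <<'E'
from h import *
a=bot.camera("scene");b=bot.camera("top")
cv2.imwrite("pics/h1.png",np.hstack([cv2.resize(a[60:220,170:300],None,fx=3,fy=3),cv2.resize(b[60:220,140:270],None,fx=3,fy=3)]))
E
```

```text
clock: 2.78
eef_pos: [0.6541, 0.2233, 0.294]
tool_rot: [0.048, 0.999, -0.002, -0.006]
ft_force: [-1.4, 0.2, -2.4]
grip_width: 0.0857
grasp_force: 0.0
```

View pics/h1.png

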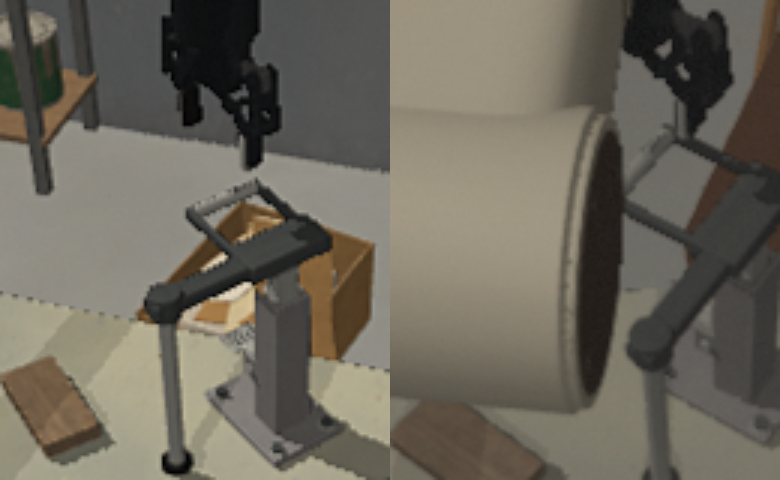

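The scene shows the open fingers above the handle bar, one on each side of it. I'll descend and grip.

```bash
python3 -m inch '[1,1,-30,0,0,0,100, 1,1,-60,0,0,0,100, 1,1,-78,0,0,0,100, 1,1,-78,0,0,0,30, 1,1,-78,0,0,0,5, 1,1,-78,0,0,0,5, 1,1,-78,0,0,0,5, 1,1,-78,0,0,0,5]'
```

```text
clock: 3.55
eef_pos: [0.655, 0.2275, 0.2283]
tool_rot: [0.046, 0.999, 0.001, 0.002]
ft_force: [0.3, -0.0, -0.6]
grip_width: 0.0254
grasp_force: 0.3
```

```bash
python3 -m inch '[0,0,-5,0,0,0,5, 0,0,-5,0,0,0,5, 0,0,-5,0,0,0,5, 0,0,-5,0,0,0,5, 0,0,-5,0,0,0,5, 0,0,-5,0,0,0,5]'
```

```text
clock: 4.05
eef_pos: [0.6553, 0.2221, 0.2252]
tool_rot: [0.048, 0.999, -0.003, 0.003]
ft_force: [-4.1, -12.5, 11.7]
grip_width: 0.0122
grasp_force: 58.3
```

```bash
python3 -m inch '[0,0,8,0,0,0,5, 0,0,16,0,0,0,5, 0,0,24,0,0,0,5, 0,0,32,0,0,0,5, 0,0,40,0,0,0,5, 0,0,48,0,0,0,5, 0,0,56,0,0,0,5, 0,0,60,0,0,0,5]'
python3 -m inch '[0,0,0,0,0,0,5]'
python3 - <<'E'
from h import *
a=bot.camera("scene");b=bot.camera("top")
cv2.imwrite("pics/h2.png",np.hstack([cv2.resize(a[60:220,170:300],None,fx=3,fy=3),cv2.resize(b[60:220,140:270],None,fx=3,fy=3)]))
E
```

```text
clock: 4.72
eef_pos: [0.6551, 0.2221, 0.2777]
tool_rot: [0.048, 0.999, -0.004, -0.001]
ft_force: [4.5, -10.1, -10.6]
grip_width: 0.0121
grasp_force: 59.8
clock: 4.8
eef_pos: [0.6552, 0.2221, 0.2785]
tool_rot: [0.048, 0.999, -0.004, -0.001]
ft_force: [2.4, -10.4, -6.1]
grip_width: 0.0121
grasp_force: 60.4
```

View pics/h2.png

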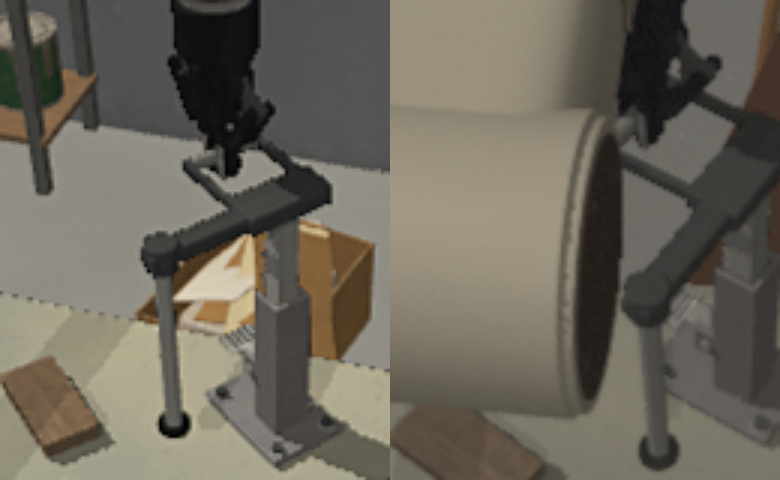

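The rail has risen about 53 mm: the foot has moved up from (175,462) to (173,425) in the crop. I'll let go and withdraw upward.

```bash
python3 -m inch '[0,0,-2,0,0,0,60, 0,0,-2,0,0,0,60, 0,0,-2,0,0,0,60, 0,0,-2,0,0,0,60, 0,0,-2,0,0,0,60, 0,0,20,0,0,0,60, 0,0,50,0,0,0,60, 0,0,70,0,0,0,80]'
python3 -m inch '[-20,0,0,0,0,0,100, -55,-20,0,0,0,0,100, -75,-50,0,0,0,0,100, -90,-85,0,0,0,0,100, -105,-120,0,0,0,0,100, -120,-155,0,0,0,0,100, -135,-190,0,0,0,0,100, -150,-225,0,0,0,0,100]'
```

```text
clock: 5.57
eef_pos: [0.6537, 0.2273, 0.3528]
tool_rot: [0.045, 0.999, 0.0, 0.001]
ft_force: [0.7, 0.8, 0.6]
grip_width: 0.0616
grasp_force: 0.0
clock: 6.23
eef_pos: [0.5031, 0.001, 0.3511]
tool_rot: [0.045, 0.999, 0.0, 0.001]
ft_force: [1.1, -0.7, 0.4]
grip_width: 0.0853
grasp_force: 0.0
```

```bash
python3 - <<'E'
from h import *
from scipy.optimize import minimize
im=bot.camera("top");cv2.imwrite("pics/t3.png",im)
dim=(.045,.150,.034)
def box(v):
    c,s=np.cos(v[2]),np.sin(v[2]);X=np.array([[a*dim[0]/2,b*dim[1]/2,z] for a in(-1,1) for b in(-1,1) for z in(0,dim[2])])
    return np.c_[v[0]+c*X[:,0]-s*X[:,1],v[1]+s*X[:,0]+c*X[:,1],X[:,2]]
def iou(v,m):
    k=np.zeros((384*4,512*4),np.uint8);h=cv2.convexHull(((proj("top",box(v))+.5)*4).astype(np.int32));cv2.fillConvexPoly(k,h,1)
    return -float((k&m).sum())/float((k|m).sum())
for d in bot.silhouettes("top","long_offcut"):
    if d["mask"].sum()<300: continue
    x,y=unproj("top",d["uv"],.02)[0,:2]
    m=cv2.resize(d["mask"].astype(np.uint8),None,fx=4,fy=4,interpolation=0)
    r=min((minimize(iou,[x,y,a],args=(m,),method="Nelder-Mead",options=dict(initial_simplex=np.array([x,y,a])+np.array([[0,0,0],[.01,0,0],[0,.01,0],[0,0,.15]]))) for a in(.2,-.3,-.9)),key=lambda r:r.fun)
    print(d["uv"],d["mask"].sum(),np.round(r.x,4),r.fun)
# stand heights from foot
print([d["uv"] for d in bot.spot_point("top","foot")], proj("top",[.5226,.1468,.054]))
for c in("scene",): bot.camera(c);print([d["uv"] for d in bot.spot_point(c,"foot")], proj(c,[.5226,.1468,.054]))
E
```

```text
[307.6, 215.2] 737 [ 0.6348 -0.0237 -1.8672] -0.5754159957058508
[344.0, 287.7] 1625 [ 0.48   -0.1553  0.1559] -0.9433083472818572
[] [[229.29548155 213.32917645]]
[[229.3, 202.7], [248.4, 172.0]] [[227.9555611 205.0036035]]
```

```bash
python3 -m inch '[-4,-15,-10,0,0,-0.12,100, -8,-30,-30,0,0,-0.24,100, -12,-45,-50,0,0,-0.36,100, -16,-60,-70,0,0,-0.48,100, -20,-75,-90,0,0,-0.6,100, -25,-90,-110,0,0,-0.72,100, -31,-105,-130,0,0,-0.84,100, -31,-105,-150,0,0,-0.96,100]'
python3 -m inch '[0,0,-15,0,0,-0.12,100, 0,0,-30,0,0,-0.24,100, 0,0,-45,0,0,-0.36,100, 0,0,-60,0,0,-0.36,100, 0,0,-75,0,0,-0.36,100, 0,0,-90,0,0,-0.36,100, 0,0,-100,0,0,-0.36,100, 0,0,-100,0,0,-0.36,100]'
```

```text
clock: 7.15
eef_pos: [0.4733, -0.1036, 0.1992]
tool_rot: [0.504, 0.863, -0.0, 0.0]
ft_force: [0.1, 0.5, -0.3]
grip_width: 0.0854
grasp_force: 0.0
clock: 7.82
eef_pos: [0.4725, -0.1013, 0.0978]
tool_rot: [0.648, 0.762, -0.001, -0.002]
ft_force: [-0.0, 0.8, 0.4]
grip_width: 0.085
grasp_force: 0.0
```

```bash
python3 - <<'E'
from h import *
o=bot.get_obs();print(o["eef_pos"],o["tool_rot"],2*np.degrees(np.arctan2(o["tool_rot"][1],o["tool_rot"][0]))-90,o["joint_pos"])
a=bot.camera("scene");b=bot.camera("top")
cv2.imwrite("pics/g1.png",np.hstack([cv2.resize(a[200:330,210:340],None,fx=3,fy=3),cv2.resize(b[200:330,270:400],None,fx=3,fy=3)]))
E
```

```text
[ 0.47250014 -0.10125005  0.09782264] [ 0.64758944  0.7619859  -0.0009516  -0.0021211 ] 9.279534331679415 [-2.11286635e-01  3.40274916e-01 -2.92438416e-01  9.42720723e-01
  3.31756984e-04  1.19755050e+00]
```

View pics/g1.png

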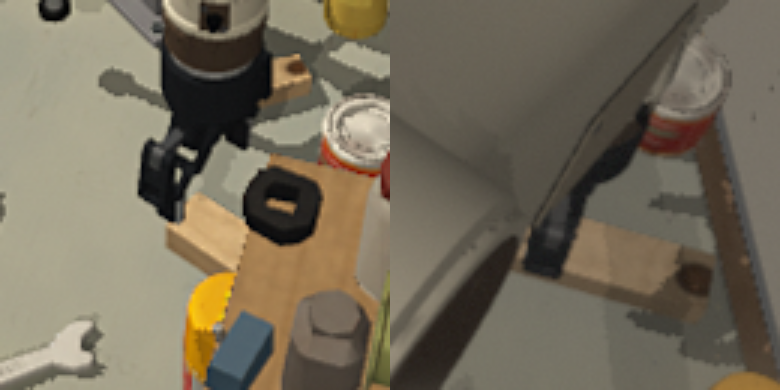

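The fingers straddle the near (+y) end of the long offcut, seen at (540,250) in the top crop. A shelf overhangs its far end, so after gripping I'll lift only a little and pull it out toward +y.

```bash
python3 -m inch '[0,-2,-30,0,0,0,100, 0,-2,-55,0,0,0,100, 0,-2,-69,0,0,0,100, 0,-2,-69,0,0,0,60, 0,-2,-69,0,0,0,30, 0,-2,-69,0,0,0,30, 0,-2,-69,0,0,0,30, 0,-2,-69,0,0,0,30]'
python3 -m inch '[0,0,0,0,0,0,30, 0,0,0,0,0,0,30, 0,0,0,0,0,0,30, 0,0,6,0,0,0,30, 0,0,15,0,0,0,30]'
```

```text
clock: 8.58
eef_pos: [0.475, -0.1054, 0.0333]
tool_rot: [0.649, 0.761, 0.001, 0.002]
ft_force: [-0.2, 0.8, 5.5]
grip_width: 0.0437
grasp_force: 60.9
clock: 9.0
eef_pos: [0.4726, -0.105, 0.0465]
tool_rot: [0.649, 0.761, -0.0, -0.001]
ft_force: [1.0, 0.6, -1.6]
grip_width: 0.044
grasp_force: 60.5
```

```bash
python3 - <<'E'
from h import *
print("taperoll L,R,top,bot",np.round(unproj("top",[(122,285),(168,285),(145,263),(145,310)],0),3).tolist())
print("measure",np.round(unproj("top",[(199,303),(238,317),(215,288),(230,288)],0),3).tolist())
print(np.round(unproj("scene",[(128,240),(162,237),(145,252),(175,265),(202,262),(187,277)],0),3).tolist())
E
python3 -m inch '[0,30,3,0,0,0,30, 0,65,15,0,0,0,30, 0,100,35,0,0,0.1,30, 0,125,60,0,0,0.22,30, -10,150,85,0,0,0.34,30, -25,175,100,0,0,0.46,30, -45,200,100,0,0,0.58,30, -60,220,100,0,0,0.7,30]'
```

```text
taperoll L,R,top,bot [[0.279, 0.3, 0.0], [0.323, 0.205, 0.0], [0.347, 0.281, 0.0], [0.251, 0.222, 0.0]]
measure [[0.316, 0.122, -0.0], [0.324, 0.029, -0.0], [0.362, 0.105, 0.0], [0.376, 0.074, 0.0]]
[[0.259, 0.278, 0.0], [0.336, 0.221, 0.0], [0.272, 0.209, 0.0], [0.307, 0.116, -0.0], [0.366, 0.075, 0.0], [0.308, 0.064, 0.0]]
clock: 9.67
eef_pos: [0.4127, 0.1166, 0.1484]
tool_rot: [0.345, 0.938, 0.001, 0.001]
ft_force: [-0.5, 0.2, -1.4]
grip_width: 0.044
grasp_force: 60.7
```

```bash
python3 -m inch '[8,-30,0,0,0,0,30, 16,-57,0,0,0,0.1,30, 24,-57,0,0,0,0.22,30, 30,-57,0,0,0,0.34,30, 30,-57,0,0,0,0.46,30, 30,-57,-20,0,0,0.58,30, 30,-57,-45,0,0,0.623,30, 30,-57,-70,0,0,0.623,30]'
python3 -m inch '[0,0,-20,0,0,0,30, 0,0,-34,0,0,0,30, 0,0,-34,0,0,0,30]'
python3 - <<'E'
from h import *
o=bot.get_obs();print(o["eef_pos"],2*np.degrees(np.arctan2(o["tool_rot"][1],o["tool_rot"][0]))-90,o["joint_pos"])
a=bot.camera("scene");b=bot.camera("top")
cv2.imwrite("pics/p1.png",np.hstack([cv2.resize(a[120:280,170:300],None,fx=3,fy=3),cv2.resize(b[120:280,190:320],None,fx=3,fy=3)]))
E
```

```text
clock: 10.33
eef_pos: [0.4441, 0.0579, 0.0769]
tool_rot: [0.044, 0.999, 0.0, 0.001]
ft_force: [-0.7, 0.2, -3.1]
grip_width: 0.0441
grasp_force: 60.8
clock: 10.58
eef_pos: [0.4406, 0.0575, 0.0402]
tool_rot: [0.044, 0.999, -0.001, -0.003]
ft_force: [-0.6, 0.1, -2.1]
grip_width: 0.0442
grasp_force: 60.8
[0.44058523 0.05747914 0.04018079] 84.90972364746065 [ 1.29755693e-01  3.57689948e-01 -4.58621105e-01  7.60478353e-01
 -4.33920607e-05  2.18597905e-01]
```

View pics/p1.png

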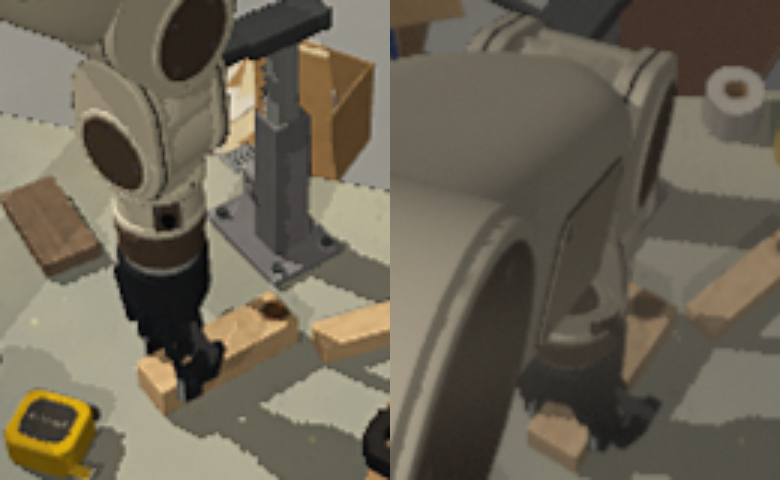

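```bash
python3 - <<'E'
from h import *
for z in(.2,.25,.3,.35): print(z,np.round(unproj("top",[(220,135),(237,125),(268,137),(285,140),(272,185)],z)[:,:2],3).tolist(), np.round(unproj("scene",[(245,150),(240,125),(244,170),(237,185)],z)[:,:2],3).tolist())
E
```

```text
0.2 [[0.621, 0.213], [0.662, 0.191], [0.661, 0.115], [0.67, 0.078], [0.551, 0.057]] [[0.607, 0.162], [0.675, 0.259], [0.55, 0.103], [0.5, 0.073]]
0.25 [[0.587, 0.192], [0.626, 0.172], [0.625, 0.1], [0.633, 0.066], [0.521, 0.046]] [[0.567, 0.115], [0.629, 0.206], [0.514, 0.06], [0.467, 0.032]]
0.3 [[0.553, 0.172], [0.589, 0.153], [0.588, 0.086], [0.596, 0.054], [0.492, 0.035]] [[0.526, 0.068], [0.584, 0.152], [0.477, 0.017], [0.434, -0.009]]
0.35 [[0.519, 0.151], [0.553, 0.134], [0.552, 0.072], [0.559, 0.042], [0.462, 0.025]] [[0.486, 0.021], [0.539, 0.098], [0.441, -0.026], [0.401, -0.049]]
```

```bash
python3 -m inch '[-5,15,0,0,0,0,30, -10,30,0,0,0,0,30, -10,45,0,0,0,0,30, -10,60,0,0,0,0,30, -10,70,0,0,0,0,30]'
python3 -m inch '[0,8,0,0,0,0,30, 0,16,0,0,0,0,30, 0,24,0,0,0,0,30, 0,28,0,0,0,0,30, 0,28,0,0,0,0,30]'
```

```text
clock: 11.1
eef_pos: [0.4346, 0.1294, 0.0442]
tool_rot: [0.044, 0.999, 0.001, 0.002]
ft_force: [-0.1, 0.3, -0.9]
grip_width: 0.044
grasp_force: 60.8
clock: 11.52
eef_pos: [0.4334, 0.1565, 0.0424]
tool_rot: [0.044, 0.999, 0.0, 0.0]
ft_force: [1.3, -0.0, -1.5]
grip_width: 0.0443
grasp_force: 60.8
```

```bash
python3 -m inch '[0,0,-5,0,0,0,30, 0,0,-9,0,0,0,30, 0,0,-11,0,0,0,30, 0,0,-11,0,0,0,30]'
python3 -m inch '[0,0,0,0,0,0,85, 0,0,0,0,0,0,85, 0,0,0,0,0,0,85, 0,0,0,0,0,0,85, 0,0,20,0,0,0,85, -10,0,50,0,0,0,85, -25,0,85,0,0,0,85, -45,0,120,0,0,0,85]'
python3 -m inch '[-30,20,20,0,0,0,60, -40,50,50,0,0,0,30, -45,85,80,0,0,0,0, -45,120,100,0,0,0,0, -45,150,110,0,0,0,0, -45,170,110,0,0,0,0]'
python3 - <<'E'
from h import *
o=bot.get_obs();print(o["joint_pos"])
a=bot.camera("scene");b=bot.camera("top")
cv2.imwrite("pics/p2.png",np.hstack([cv2.resize(a[90:250,170:300],None,fx=3,fy=3),cv2.resize(b[90:250,170:300],None,fx=3,fy=3)]))
E
```

```text
clock: 11.85
eef_pos: [0.4333, 0.1556, 0.0332]
tool_rot: [0.045, 0.999, 0.0, 0.0]
ft_force: [-7.0, -1.8, 21.9]
grip_width: 0.044
grasp_force: 63.0
clock: 12.52
eef_pos: [0.388, 0.1556, 0.1517]
tool_rot: [0.045, 0.999, -0.0, -0.001]
ft_force: [1.2, 1.0, 0.6]
grip_width: 0.0725
grasp_force: 0.0
clock: 13.02
eef_pos: [0.3442, 0.3301, 0.2645]
tool_rot: [0.043, 0.999, 0.003, 0.002]
ft_force: [1.0, 0.8, 0.3]
grip_width: 0.0007
grasp_force: 0.0
[ 7.64115005e-01  1.84360011e-01 -3.72735011e-02  1.34157344e+00
  6.43454940e-04  8.50737856e-01]
```

View pics/p2.png

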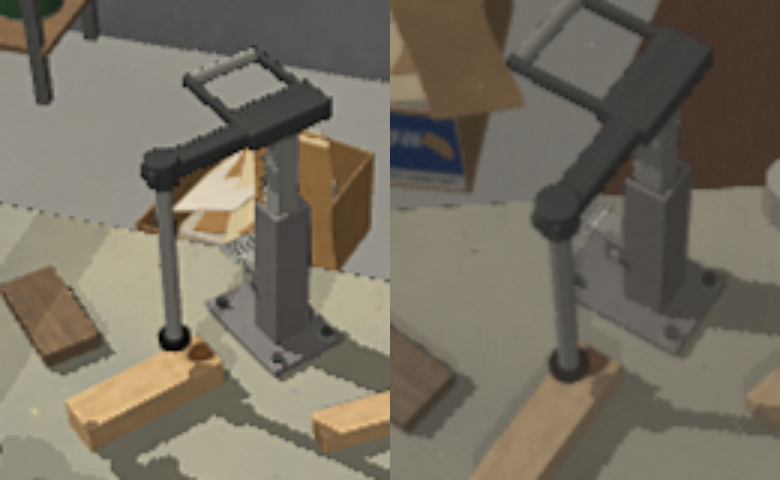

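The offcut lies flat under the raised foot, with the foot over its far part at (173,340) in the scene crop. Next I tilt the tool and stage in front of the pawl.

```bash
python3 -m inch '[25,0,0,-0.09,-0.062,0,0, 50,0,0,-0.18,-0.124,0,0, 75,0,0,-0.27,-0.187,0,0, 100,0,0,-0.36,-0.249,0,0, 125,0,0,-0.45,-0.311,0,0, 150,0,0,-0.55,-0.38,0,0, 175,0,-10,-0.643,-0.444,0,0, 196,0,-15,-0.643,-0.444,0,0]'
python3 -m inch '[0,0,0,0,0,0,0, 0,0,0,0,0,0,0]'
python3 - <<'E'
from h import *
from scipy.spatial.transform import Rotation as R
o=bot.get_obs();d=R.from_quat(o["tool_rot"]).as_matrix()[:,2];print(d,o["joint_pos"],"tip",o["eef_pos"]+.022*d)
E
```

```text
clock: 13.78
eef_pos: [0.538, 0.3264, 0.24]
tool_rot: [0.037, 0.923, -0.308, 0.228]
ft_force: [-1.0, -0.5, -3.0]
grip_width: 0.0001
grasp_force: 0.0
clock: 13.95
eef_pos: [0.5394, 0.3244, 0.2441]
tool_rot: [0.041, 0.924, -0.305, 0.228]
ft_force: [-0.4, -0.4, -0.3]
grip_width: 0.0003
grasp_force: 0.0
[ 0.39677127 -0.58260759 -0.70932429] [ 0.85155374  0.63832024  0.37347075  1.55035302 -0.75093643  1.03726111] tip [0.54813415 0.31158791 0.22847129]
```

```bash
python3 -m inch '[13,-11,-14,0,0,0,0, 26,-22,-28,0,0,0,0, 40,-34,-42,0,0,0,0, 53,-45,-56,0,0,0,0, 65,-62,-77,0,0,0,0, 77,-79,-98,0,0,0,0, 89,-97,-120,0,0,0,0, 89,-97,-120,0,0,0,0]'
python3 - <<'E'
from h import *
from scipy.spatial.transform import Rotation as R
o=bot.get_obs();d=R.from_quat(o["tool_rot"]).as_matrix()[:,2];print(d,"tip",o["eef_pos"]+.022*d)
a=bot.camera("scene");b=bot.camera("top")
cv2.imwrite("pics/q1.png",np.hstack([cv2.resize(a[90:250,180:310],None,fx=3,fy=3),cv2.resize(b[60:220,170:300],None,fx=3,fy=3)]))
E
```

```text
clock: 14.62
eef_pos: [0.6267, 0.2232, 0.1228]
tool_rot: [0.042, 0.924, -0.306, 0.227]
ft_force: [-1.8, -1.6, -0.0]
grip_width: 0.0002
grasp_force: 0.0
[ 0.39296801 -0.58421722 -0.71011716] tip [0.63537829 0.21033839 0.10713077]
```

View pics/q1.png

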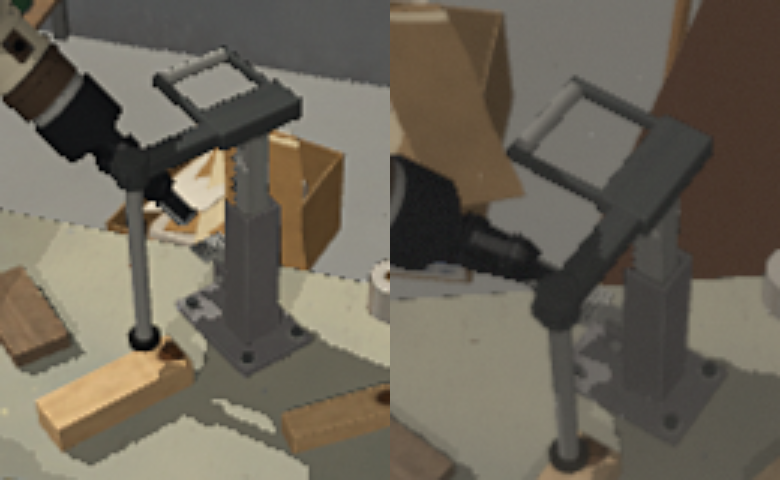

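The shut fingertips at (188,212) in the scene crop point at the pawl tail from the front, clear of the handle and stem.

```bash
python3 -m inch '[6,-6,-7,0,0,0,0, 12,-12,-14,0,0,0,0, 17,-17,-20,0,0,0,0, 17,-17,-20,0,0,0,0]'
python3 -m inch '[0,0,-3,0,0,0,0, 0,0,-6,0,0,0,0, 0,0,-8,0,0,0,0, 0,0,-8,0,0,0,0]'
python3 -m inch '[0,0,-3,0,0,0,0, 0,0,-6,0,0,0,0, 0,0,-6,0,0,0,0]'
```

```text
clock: 15.05
eef_pos: [0.6453, 0.2116, 0.1067]
tool_rot: [0.041, 0.924, -0.303, 0.23]
ft_force: [-0.1, -1.1, 0.7]
grip_width: -0.0002
grasp_force: 0.0
clock: 15.38
eef_pos: [0.6448, 0.2123, 0.098]
tool_rot: [0.041, 0.924, -0.303, 0.23]
ft_force: [0.1, 0.7, 0.1]
grip_width: 0.0003
grasp_force: 0.0
clock: 15.63
eef_pos: [0.6455, 0.2124, 0.0929]
tool_rot: [0.041, 0.924, -0.303, 0.231]
ft_force: [-0.6, 1.4, 4.3]
grip_width: 0.0001
grasp_force: 1.8
```

```bash
python3 -m inch '[0,0,-4,0,0,0,0, 0,0,-8,0,0,0,0, 0,0,-11,0,0,0,0, 0,0,-12,0,0,0,0, 0,0,-12,0,0,0,0, 0,0,-12,0,0,0,0]'
python3 - <<'E'
from h import *
for c in("scene","top"):
  bot.camera(c)
  for n,b in(("handle_bar",[.6554,.2248,.212]),("foot",[.5226,.1468,.006])):
    print(c,n,[np.round(d["uv"],1).tolist() for d in bot.spot_point(c,n)],"h0.048,.028:",[np.round(proj(c,np.add(b,[0,0,h]))[0],1).tolist() for h in(.048,.028)])
E
```

```text
clock: 16.13
eef_pos: [0.6455, 0.2116, 0.0805]
tool_rot: [0.041, 0.924, -0.304, 0.23]
ft_force: [1.6, -0.9, 3.4]
grip_width: 0.0001
grasp_force: 1.5
scene handle_bar [[246.1, 120.8]] h0.048,.028: [[242.3, 115.3], [242.5, 121.3]]
scene foot [[227.8, 215.5]] h0.048,.028: [[228.0, 205.0], [228.3, 209.7]]
top handle_bar [[223.1, 110.1]] h0.048,.028: [[220.7, 103.8], [221.2, 110.2]]
top foot [[230.3, 215.6]] h0.048,.028: [[229.3, 213.3], [229.6, 217.3]]
```

The handle now sits where a 28 mm rail height puts it, so the foot is on the offcut. I'll hold briefly, release the pawl and back out along the tool axis.

```bash
python3 -m inch '[0,0,0,0,0,0,0, 0,0,0,0,0,0,0, 0,0,0,0,0,0,0, 0,0,0,0,0,0,0]'
python3 -m inch '[0,0,6,0,0,0,0, 0,0,14,0,0,0,0, -6,9,25,0,0,0,0, -16,23,39,0,0,0,0, -26,38,57,0,0,0,0, -40,58,80,0,0,0,0, -55,78,105,0,0,0,0, -70,100,130,0,0,0,0]'
python3 -m inch '[-30,20,20,0,0,0,0, -65,30,40,0,0,0,0, -100,40,50,0,0,0,0, -140,40,50,0,0,0,0, -180,40,50,0,0,0,0, -180,40,50,0,0,0,0]'
python3 - <<'E'
from h import *
a=bot.camera("scene");b=bot.camera("top")
cv2.imwrite("pics/z1.png",np.hstack([cv2.resize(a[90:290,170:350],None,fx=2,fy=2),cv2.resize(b[90:290,130:350],None,fx=2,fy=2)]))
E
```

```text
clock: 16.77
eef_pos: [0.6452, 0.2119, 0.0803]
tool_rot: [0.041, 0.924, -0.303, 0.23]
ft_force: [2.0, -1.4, 3.5]
grip_width: 0.0001
grasp_force: 1.5
clock: 17.43
eef_pos: [0.5735, 0.3118, 0.2109]
tool_rot: [0.041, 0.924, -0.304, 0.229]
ft_force: [1.0, 0.8, -0.5]
grip_width: 0.0003
grasp_force: 0.0
clock: 17.93
eef_pos: [0.3889, 0.3524, 0.2605]
tool_rot: [0.037, 0.924, -0.304, 0.228]
ft_force: [0.2, -0.1, -0.5]
grip_width: 0.0002
grasp_force: 0.0
```

View pics/z1.png

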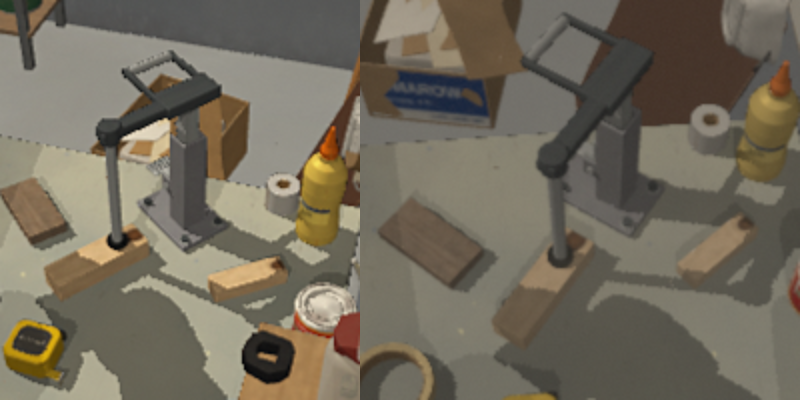

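The foot rests on the offcut (scene crop (117,242), top crop (560,255)), the flat offcut and can look undisturbed, and the robot is clear.

```bash
python3 -c "
from workcell import bot
print(bot.job_done())"
```

```text
the job is handed in; nothing more can be done
None
```

The job is handed in: the long offcut lies flat under the hold-down with the foot sunk on to it, and the flat offcut and paint can look unmoved in the last pictures; it took about 18 s, and no verdict came back.

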